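# Knock a stuck cap out of the bore with a drift

## Task

A white screw cap is stuck in the bore of the four-legged knock-out stand. Take the drift (the tool with the plain cylindrical grip and thin flat collar) out of the rack, push the cap down through the bore with its shank until the cap drops out underneath, and leave the drift standing in the bore with its collar resting on the block. Leave the bell-footed, ball-topped tamper where it stands in the rack.

Things in the scene. Friction and masses are not known exactly. Their poses are not given: they have to be found in the camera images.
- drift_grip (a point): Loose drift, 0.3 kg, upright in either rack hole: black grip dia 28, 70 tall, on flat steel collar dia 58, 8 thick; steel shank dia 20, 66 long, below (mm). Point: middle of the grip, 43 above the collar's underside, 109 above the shank's end; z up the tool, round. Collar lies on the fixed rack's top, 75 above bench; shank hangs in a 25 hole: lift 70+ to free it. Rack: plate 70 wide, 180 long.
- tamper_mid (a point): The tamper, not to be used: broad steel bell foot 58 mm in diameter, slim stem, black ball 32 mm in diameter on top, 61 mm tall, standing on the rack over the other hole, 100 mm from the drift along the rack's length. This point is on its axis, 30 mm above the rack's top; z is up.
- bore_mouth (a point): Fixed knock-out stand: aluminium block 100x100 mm, 60 thick, on four legs, a vertical bore 40 mm in diameter right through it. Point: centre of the bore's upper mouth on the block's flat top, 120 mm above the bench; z up. A rimmed catch plate lies under the block, 4 mm above the bench. Four spring pads in the bore grip the cap; without it they stand 32 mm apart and the shank passes freely.
- cap_mid (a point): White screw cap stuck upright in the bore: skirt dia 38 mm, 17 tall; nozzle up, dia 16 at its foot; 34 tall in all. Point: half-way up its axis; z to the nozzle. It starts 25 mm below the bore's mouth, nozzle top 8 below. It slides under a steady push of about 12 to 20 N, stays when the push stops and drops out after about 35 mm of travel; the full 66 mm shank pushes it well past that.
Mind the look-alikes: they are no part of the job. What is shaped like the part that bears cap_mid but orange, red or yellow is not meant.

How it is judged:
By the outcome, as a careful person would: the job done as asked, in the order asked, and still so for the second after the job is handed in, with the robot touching nothing.
It also fails if it takes over 43 s, if anything falls off the work surface, if the arm or the gripper's body presses on something with over 40 N, if the wrist force passes 120 N, or if a joint passes its speed limit or range.

## Robot

A 7-joint arm with a two-finger parallel gripper is mounted at the origin on a cart in front of the work surface, level with it; the furniture and walls round the work are solid. World frame = base frame: x ahead of the robot, y to its left, z up, the work surface at z = 0. Lengths are in m, angles in rad, forces in N, time in s.
With the tool pointing down it reaches from about 0.425 to 0.925 m from the base axis. Payload 6.8 kg.
Tool frame: the origin (TCP) lies at the very end of the fingers, on their centre line; the grasp point (between the pads) lies 19 mm behind it; z points along the fingers, y is the line along which they close (so a half turn about z gives the same grasp; the last joint's range is limited). The gripper opens to 85 mm and grips with 20 to 120 N. Pads are 22 mm wide; open, the fingers measure 114 mm over their backs; the gripper's body (76 mm by 85 mm) begins 54 mm behind the grasp point. The pads swing forward as they close: fully open they stand 13 mm farther back than shut.
Start: joints at [-1.238, 0.477, 0.022, 1.555, -0.011, 1.109, -0.083], TCP at [0.288, 0.61, 0.198] pointing down, gripper open.
Joint ranges: [-2.96, 2.96], [-0.34, 2.1], [-1.41, 1.46], [0.24, 2.44], [-1.37, 4.51], [0.17, 1.92], [-2.96, 2.96]. Speed limits (rad/s): [2.39, 2.39, 3.14, 3.14, 3.14, 3.14, 3.14].

## Interface

Orientations are given as a unit quaternion [w, x, y, z].
In Python, from station import readout, viewer, bot gives the robot as it stands. The module is installed in compiled form; this text tells all that it offers.
- The arm moves only by the shell command python3 -m handwheel 'ROWS' [FORCE]. ROWS is JSON, a list of rows, each a list of 3 entries, a list of its own where there are three numbers: the shift along the tool's x, y, z in mm, then the turn, a rotation vector about the tool's x, y, z in degrees, then the gripper command: -1 is fully open, 1 is shut, values between are in proportion. In form: [[[x, y, z], [ax, ay, az], grip], ...]. A call has 1 to 20 rows; each row is the pose to reach, as a shift and turn from the pose commanded when the call began, along the tool's axes at that moment; what a row does not reach only later rows make up. A row lasts 1/12 s, in which the tool goes at most 41.7 mm and 7.16 degrees, less where a joint would pass 70% of its speed; a pose out of reach is approached as far as the arm can. A call with a gripper value outside its range is refused whole. The fingers move at their own pace and stop on an object; FORCE is the grip in N (left out, the last holds). Time passes only in rows, so rows that repeat a pose let the fingers close. It gives the time, the measured TCP pose, the force and the opening at its end, in the units of the state.
- readout.get_obs(): the state, without advancing time (a new reading comes with each control period).
- viewer.read_camera(name): name is "scene" or "top" or "wrist"; returns a dict with "frame" (480x640x3 uint8, red, green, blue), "fx", "fy", "cx", "cy" (pixels), "rvec" (rotation vector, rad) and "tvec" (3), from world to camera coordinates, as OpenCV has them; the wrist camera has in their place "tool_from_camera" (4x4, takes a point from camera to tool coordinates, whose origin is the TCP and whose axes are the flange's). Camera axes: x right, y down, z forward; pixel columns grow to the right and rows downward; lengths in m; the calibration is good to about 2 mm. A picture is of the moment at which its call begins: read the wrist's pose just before it. There is no depth.
- bot.hand_in(): hands the job in, once; it reports no verdict.
Trained networks look in a picture, given as the dict that the camera call returned (one of the last four; its "shot" number tells which), for a name from the list of things; names that differ only in an ending like _2 or _b are one class to them, and where a whole thing is asked for, a point or a joint stands for the part that bears it (a point fixed in the world has none). Each returns a list of dicts, best first, with "score" (0 to 1); they miss things now and then, are a little off and sometimes report something else, mostly with a low value. They report only what shows in the picture. A call takes as long as a camera call. They do not tell look-alikes from the thing itself.
- viewer.search_frame(picture, target): "rect" ([centre column, centre row, width, height] in pixels, round what is visible of it).
- viewer.outline_of(picture, target): "mask" (480x640 bool, what is visible of it) and "rect" ([centre column, centre row, width, height] in pixels, round what is visible of it).
The state is a dict: "t": time; "q": joint angles; "joint_vel": joint speeds; "joint_torque": joint torques, N m; "eef_pos": TCP position; "tool_rot": TCP orientation; "contact_force": force on the tool from outside, world axes, zero at the start; "torque": the same for the moment, N m; "gripper_width": opening from 0.0 (shut) to 1.0 (fully open).
Only numpy, scipy, OpenCV 4.12 (cv2) and the standard library are available. Lean on these libraries where they do the work, as an engineer would, in place of code of your own. Each camera call takes 0.05 s, during which the arm holds its last target. There are 200 camera calls.

## Working session

There is one attempt and no reset: what is moved stays moved. The work goes in short steps, Python scripts to look and compute and a shell command to move; the robot and the scene stay as the last step left them, time stands still between calls to the robot, and variables do not carry over. Pictures are saved under pics/ and viewed, on a budget of 10 in all, crops included, one or two more only if the job needs it, and the job is handed in when it is done.

```bash
mkdir -p pics; cat > h.py <<'E'
import numpy as np, cv2
from scipy.spatial.transform import Rotation as R
from station import readout, viewer, bot
def cam(n):
    o=readout.get_obs(); p=viewer.read_camera(n)
    K=np.array([[p['fx'],0,p['cx']],[0,p['fy'],p['cy']],[0,0,1]])
    if n=='wrist':
        T=np.eye(4); q=o['tool_rot']; T[:3,:3]=R.from_quat([q[1],q[2],q[3],q[0]]).as_matrix(); T[:3,3]=o['eef_pos']
        M=np.linalg.inv(T@np.array(p['tool_from_camera']))
    else:
        M=np.eye(4); M[:3,:3]=cv2.Rodrigues(np.array(p['rvec'],float))[0]; M[:3,3]=np.ravel(p['tvec'])
    return p,K,M
def toz(K,M,u,v,z):
    d=M[:3,:3].T@np.linalg.inv(K)@[u,v,1]; c=-M[:3,:3].T@M[:3,3]
    return c+d*(z-c[2])/d[2]
def proj(K,M,P):
    c=K@(M[:3,:3]@np.array(P)+M[:3,3]); return c[:2]/c[2]
E
python3 - <<'E'
from h import *
o=readout.get_obs(); print({k:np.round(v,3).tolist() for k,v in o.items()})
ims=[]
for n in('top','scene'):
    p,K,M=cam(n); ims.append(p['frame'])
    print(n,K[0,0],'cam',-M[:3,:3].T@M[:3,3])
    for t in('drift_grip','tamper_mid','cap_mid','bore_mouth'):
        for r in viewer.search_frame(p,t)[:4]:
            u,v,w,h=r['rect']; print(t,round(r['score'],2),np.round(r['rect'],1),[np.round(toz(K,M,u,v,z),3)[:2].tolist() for z in(.075,.12,.15)])
for n,i in zip(('top','scene'),ims): cv2.imwrite(f'pics/{n}.png',i[:,:,::-1])
E
```

```text
{'t': 0.0, 'q': [-1.238, 0.478, 0.022, 1.556, -0.011, 1.109, -0.083], 'joint_vel': [0.0, -0.002, -0.0, 0.001, 0.001, -0.001, -0.001], 'joint_torque': [0.002, -59.647, 1.608, -28.117, 0.013, 0.01, 0.0], 'eef_pos': [0.288, 0.61, 0.197], 'tool_rot': [-0.0, 0.219, 0.976, -0.001], 'contact_force': [0.236, -0.321, -0.397], 'torque': [0.019, -0.034, 0.007], 'gripper_width': 1.0}
top 539.7871590881474 cam [0.3509687  0.19506673 0.96062154]
drift_grip 0.85 [446.6 244.2  41.5  38.2] [[0.506, -0.034], [0.498, -0.023], [0.493, -0.015]]
tamper_mid 0.59 [388.  241.   34.   33.3] [[0.509, 0.064], [0.501, 0.07], [0.496, 0.075]]
cap_mid 0.93 [322.1 221.8  22.4  22.3] [[0.538, 0.174], [0.529, 0.176], [0.523, 0.176]]
cap_mid 0.69 [174.8 246.6  21.1  22.1] [[0.489, 0.417], [0.482, 0.406], [0.478, 0.398]]
cap_mid 0.6 [221.5 246.1  22.6  19.7] [[0.492, 0.34], [0.485, 0.333], [0.48, 0.328]]
cap_mid 0.6 [289.7 248.9  21.2  17.9] [[0.491, 0.227], [0.484, 0.226], [0.479, 0.224]]
bore_mouth 0.96 [223.7 248.4  77.   70.2] [[0.489, 0.336], [0.482, 0.329], [0.477, 0.324]]
scene 436.7473603082508 cam [-0.00369243 -0.38374034  0.48710766]
drift_grip 0.92 [400.3 292.7  39.4  78.4] [[0.515, -0.024], [0.458, -0.064], [0.421, -0.09]]
tamper_mid 0.75 [359.2 261.5  32.9  39.7] [[0.545, 0.095], [0.485, 0.043], [0.445, 0.008]]
cap_mid 0.63 [296.2 272.7  18.4  19.8] [[0.432, 0.148], [0.385, 0.09], [0.353, 0.051]]
bore_mouth 0.79 [259.8 238.5  63.9  76.2] [[0.468, 0.309], [0.417, 0.233], [0.382, 0.183]]
```

View pics/top.png

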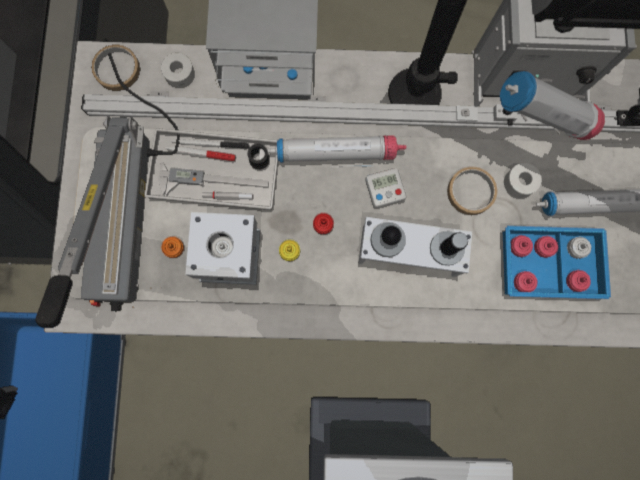

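View pics/scene.png

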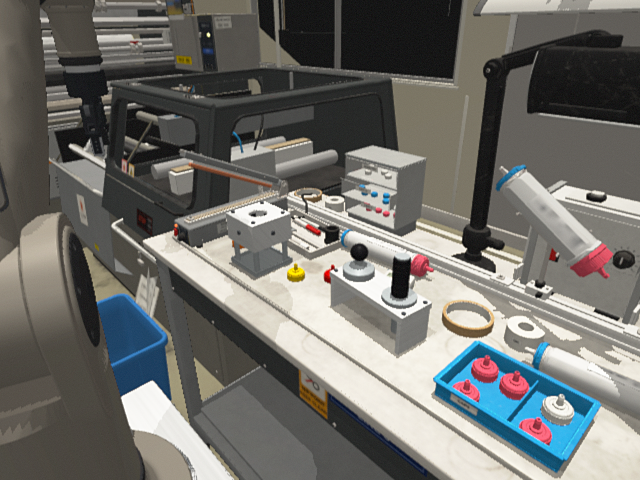

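The top view shows the stand at about (222,245), with the white cap in its bore. The rack is at about (417,245), with the tamper at (388,240) and the drift at (447,245); its dark grip top leans to (460,241). The scene view agrees: the cylinder with the collar is on the right and the ball-top is on the left. Next I'll move above the stand for a wrist look.

```bash
python3 -m handwheel '[[[-290,-170,-130],[0,0,70],-1],[[-290,-170,-130],[0,0,70],-1],[[-290,-170,-130],[0,0,70],-1],[[-290,-170,-130],[0,0,70],-1],[[-290,-170,-130],[0,0,70],-1],[[-290,-170,-130],[0,0,70],-1],[[-290,-170,-130],[0,0,70],-1],[[-290,-170,-130],[0,0,70],-1],[[-290,-170,-130],[0,0,70],-1],[[-290,-170,-130],[0,0,70],-1],[[-290,-170,-130],[0,0,70],-1],[[-290,-170,-130],[0,0,70],-1],[[-290,-170,-130],[0,0,70],-1]]'
python3 - <<'E'
from h import *
o=readout.get_obs(); print(np.round(o['q'],3),o['tool_rot'])
p,K,M=cam('wrist'); print(np.round(p['tool_from_camera'],3).tolist(),K[0,0])
for t in('bore_mouth','cap_mid','drift_grip'):
    for r in viewer.search_frame(p,t)[:2]:
        u,v,w,h=r['rect']; print(t,round(r['score'],2),np.round(r['rect'],1),[np.round(toz(K,M,u,v,z),4)[:2].tolist() for z in(.095,.12)])
cv2.imwrite('pics/w1.png',p['frame'][:,:,::-1])
E
```

```text
t: 1.58
eef_pos: [0.4766, 0.3342, 0.327]
tool_rot: [-0.0, 0.737, 0.676, -0.0]
contact_force: [-0.3, 1.5, -0.1]
gripper_width: 0.997
[-1.013  0.232  0.363  1.631 -0.086  1.295 -0.722] [-3.04797679e-04  7.36972932e-01  6.75922031e-01 -4.60844406e-04]
[[0.001, -0.958, -0.287, 0.072], [1.0, 0.001, -0.001, -0.001], [0.001, -0.287, 0.958, -0.176], [0.0, 0.0, 0.0, 1.0]] 415.30458425718126
bore_mouth 0.67 [332.8 188.1 110.5 117.3] [[0.4872, 0.335], [0.4869, 0.3394]]
cap_mid 0.93 [388.  298.6  32.2  28.4] [[0.5369, 0.211], [0.5336, 0.2229]]
cap_mid 0.91 [345.5 259.3  28.6  30.4] [[0.4946, 0.2594], [0.4938, 0.2684]]
```

View pics/w1.png

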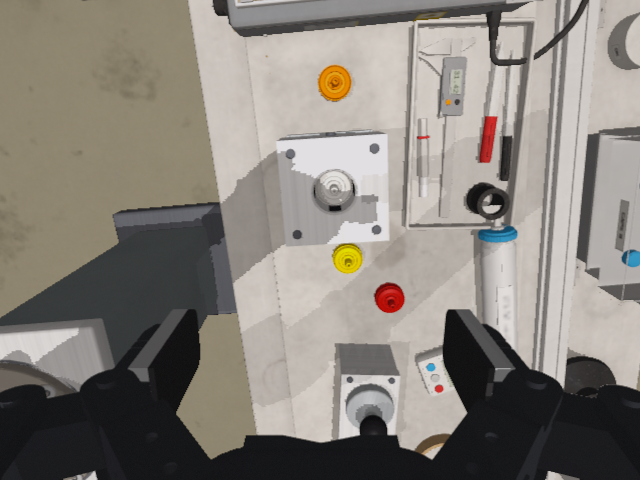

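The wrist view shows the stand with screw heads at (291,154), (375,148), (297,234) and (377,229), and the bore centre at about (334,190) with the white cap inside. The rack end with the tamper is at the bottom, at (370,405). Next is the drift.

```bash
python3 -m handwheel '[[[-360,57,0],[0,0,0],-1],[[-360,57,0],[0,0,0],-1],[[-360,57,0],[0,0,0],-1],[[-360,57,0],[0,0,0],-1],[[-360,57,0],[0,0,0],-1],[[-360,57,0],[0,0,0],-1],[[-360,57,0],[0,0,0],-1],[[-360,57,0],[0,0,0],-1],[[-360,57,0],[0,0,0],-1],[[-360,57,0],[0,0,0],-1],[[-360,57,0],[0,0,0],-1],[[-360,57,0],[0,0,0],-1]]'
python3 - <<'E'
from h import *
o=readout.get_obs(); print(np.round(o['q'],3))
p,K,M=cam('wrist')
for t in('tamper_mid','drift_grip'):
    for r in viewer.outline_of(p,t)[:2]:
        u,v,w,h=r['rect']; print(t,round(r['score'],2),np.round(r['rect'],1),[np.round(toz(K,M,u,v,z),4)[:2].tolist() for z in(.083,.12,.153)])
g=proj(K,M,[.505,-.03,.083]);print(g)
cv2.imwrite('pics/w2.png',p['frame'][:,:,::-1])
E
```

```text
t: 2.78
eef_pos: [0.5015, -0.0296, 0.3275]
tool_rot: [-0.0, 0.738, 0.674, 0.0]
contact_force: [0.6, 1.3, -0.6]
gripper_width: 0.998
[-0.635  0.073  0.616  1.814 -0.045  1.269 -0.097]
tamper_mid 0.75 [320.9  90.   62.   65.5] [[0.5088, 0.0642], [0.5087, 0.0622], [0.5086, 0.0605]]
drift_grip 0.96 [318.4 193.4  56.2  55.4] [[0.4974, -0.035], [0.4982, -0.0283], [0.499, -0.0222]]
[325.40238547 187.8932682 ]
```

View pics/w2.png

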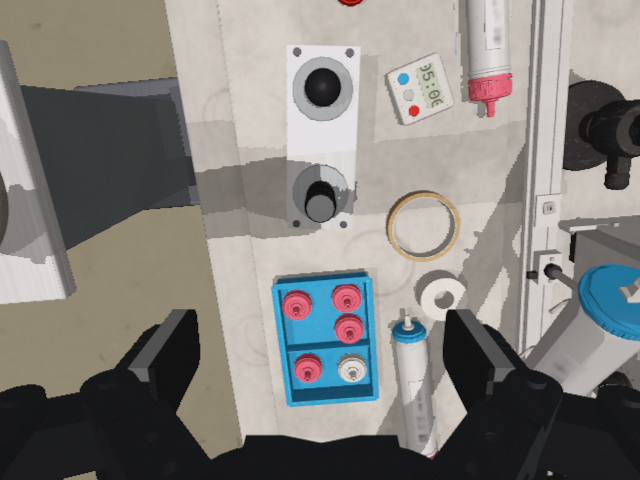

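The tamper is at (322,88). The drift collar is centred at about (320,192), with its grip top at (320,208).

```bash
python3 - <<'E'
from h import *
p,K,M=cam('wrist')
print('rect',[np.round(toz(K,M,*c),4) for c in((320,192,.083),(320,208.5,.153),(322,89,.08))])
g=cv2.cvtColor(p['frame'],cv2.COLOR_RGB2GRAY)
# check by projecting candidate circles
im=p['frame'].copy()
def circ(c,r,z):
    P=[proj(K,M,[c[0]+r*np.cos(a),c[1]+r*np.sin(a),z]) for a in np.linspace(0,6.28,60)]
    cv2.polylines(im,[np.round(np.array(P)*8).astype(int)],True,(0,255,0),1,cv2.LINE_AA,3)
c=toz(K,M,320,192,.083); circ(c,.029,.083); circ(c,.014,.153)
crop=cv2.resize(im[130:250,260:380],None,fx=4,fy=4,interpolation=cv2.INTER_NEAREST)
cv2.imwrite('pics/w3.png',crop[:,:,::-1])
o=readout.get_obs()
T=np.eye(4);T[:3,:3]=R.from_quat([.737,.676,0,0]).as_matrix();T[:3,3]=[.4766,.3342,.327]
M1=np.linalg.inv(T@np.array(p['tool_from_camera']))
print('bore',[np.round(toz(K,M1,*c),4) for c in((334.5,190.5,.12),(335,191,.12))])
# top camera
p,K,M=cam('top')
print('top bore',toz(K,M,221,246,.12))
for c in((193,221),(247,218),(194,273),(250,272)): print(toz(K,M,*c,.12)[:2])
E
```

```text
rect [array([ 0.4991, -0.0331,  0.083 ]), array([ 0.4992, -0.0348,  0.153 ]), array([0.5098, 0.0658, 0.08  ])]
bore [array([0.4885, 0.337 , 0.12  ]), array([0.489 , 0.3365, 0.12  ])]
top bore [0.48540347 0.33367903 0.12      ]
[0.52424875 0.38018879]
[0.53162165 0.29505284]
[0.4416331  0.37318272]
[0.44560168 0.28621712]
```

View pics/w3.png

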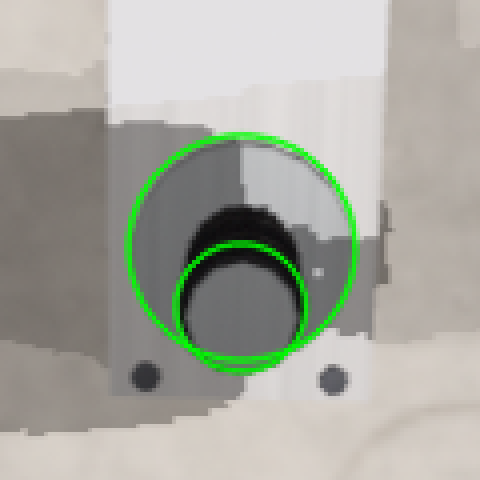

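```bash
python3 -m handwheel '[[[-5,-2,40],[0,0,0],-1],[[-5,-2,80],[0,0,0],-1],[[-5,-2,120],[0,0,0],-1],[[-5,-2,160],[0,0,0],-1],[[-5,-2,190],[0,0,0],-1],[[-5,-2,210],[0,0,0],-1],[[-5,-2,222],[0,0,0],-1],[[-5,-2,227],[0,0,0],-1],[[-5,-2,227],[0,0,0],-1],[[-5,-2,227],[0,0,0],1],[[-5,-2,227],[0,0,0],1],[[-5,-2,227],[0,0,0],1],[[-5,-2,227],[0,0,0],1],[[-5,-2,227],[0,0,0],1],[[-5,-2,227],[0,0,0],1],[[-5,-2,227],[0,0,0],1],[[-5,-2,227],[0,0,0],1],[[-5,-2,227],[0,0,0],1]]' 90
python3 -m handwheel '[[[0,0,0],[0,0,0],1],[[0,0,0],[0,0,0],1],[[0,0,-10],[0,0,0],1],[[0,0,-20],[0,0,0],1],[[0,0,-35],[0,0,0],1],[[0,0,-55],[0,0,0],1],[[0,0,-80],[0,0,0],1],[[0,0,-110],[0,0,0],1],[[0,0,-145],[0,0,0],1],[[0,0,-160],[0,0,0],1],[[0,0,-160],[0,0,0],1],[[0,0,-160],[0,0,0],1]]'
```

```text
t: 4.53
eef_pos: [0.5001, -0.0354, 0.1016]
tool_rot: [0.0, 0.739, 0.674, 0.001]
contact_force: [-0.3, 0.1, 5.6]
gripper_width: 0.293
t: 5.53
eef_pos: [0.4991, -0.0355, 0.2613]
tool_rot: [0.0, 0.739, 0.674, 0.001]
contact_force: [0.4, 1.3, -2.1]
gripper_width: 0.296
```

```bash
python3 -m handwheel '[[[20,-2,0],[0,0,0],1],[[50,-6,0],[0,0,0],1],[[90,-11,0],[0,0,0],1],[[130,-16,0],[0,0,0],1],[[170,-21,0],[0,0,0],1],[[210,-26,0],[0,0,0],1],[[250,-30,0],[0,0,0],1],[[290,-35,0],[0,0,0],1],[[325,-40,0],[0,0,0],1],[[350,-43,0],[0,0,0],1],[[364,-44,0],[0,0,0],1],[[369,-45,0],[0,0,0],1],[[369,-45,0],[0,0,0],1],[[369,-45,0],[0,0,0],1]]'
python3 - <<'E'
from h import *
im=[]
for n in('wrist','scene','top'):
    p,K,M=cam(n)
    for t in('drift_grip','bore_mouth'):
        for r in viewer.search_frame(p,t)[:1]: print(n,t,round(r['score'],2),np.round(r['rect'],1))
    print(n,'axis pts pred',[np.round(proj(K,M,[.488,.336,z])) for z in(.12,.171,.237,.245)])
    f=p['frame']
    if n=='wrist': im.append(f[100:340,200:440]); 
    else:
        u,v=proj(K,M,[.488,.336,.18]).astype(int); im.append(f[max(0,v-60):v+60,u-60:u+60])
im=[cv2.resize(i,(400,400),interpolation=cv2.INTER_CUBIC) for i in im[:2]]
cv2.imwrite('pics/w4.png',np.hstack(im)[:,:,::-1])
E
```

```text
t: 6.7
eef_pos: [0.4884, 0.3335, 0.2599]
tool_rot: [0.001, 0.74, 0.673, -0.001]
contact_force: [0.6, -0.4, -1.8]
gripper_width: 0.294
wrist bore_mouth 0.9 [319.9 197.1 138.4 134. ]
wrist axis pts pred [array([321., 207.]), array([321., 224.]), array([321., 257.]), array([321., 262.])]
scene drift_grip 0.81 [254.6 156.5  32.4  76. ]
scene bore_mouth 0.67 [259.8 240.6  68.1  75. ]
scene axis pts pred [array([258., 213.]), array([256., 190.]), array([254., 159.]), array([253., 156.])]
top drift_grip 0.25 [388.5 241.7  36.3  33.6]
top bore_mouth 0.84 [250.8 229.7  25.2  27.2]
top axis pts pred [array([220., 244.]), array([214., 239.]), array([206., 230.]), array([205., 229.])]
```

View pics/w4.png

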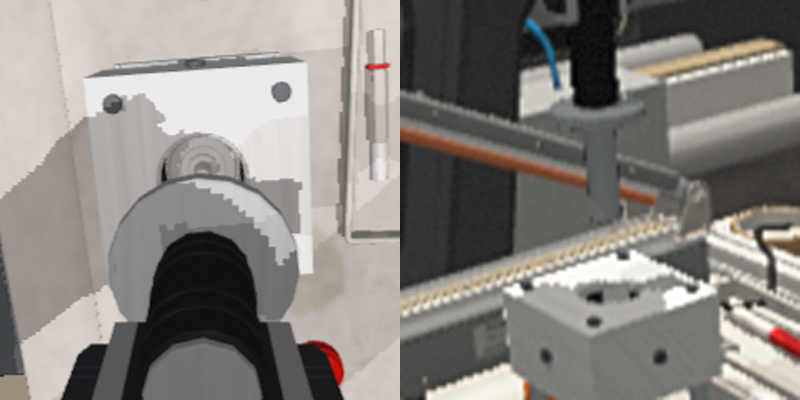

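```bash
python3 - <<'E'
from h import *
p,K,M=cam('wrist'); im=p['frame'].copy(); o=readout.get_obs(); print(o['eef_pos'])
a=toz(K,M,267.2,161.8,.12)[:2]; b=toz(K,M,368.6,154.6,.12)[:2]; d=b-a; L=np.linalg.norm(d)
n=np.array([d[1],-d[0]])/L
print('screws',a,b,L,'centre',(a+b)/2+n*L/2)
def circ(c,r,z,col):
    P=[proj(K,M,[c[0]+r*np.cos(t),c[1]+r*np.sin(t),z]) for t in np.linspace(0,6.28,60)]
    cv2.polylines(im,[np.round(np.array(P)*8).astype(int)],True,col,1,cv2.LINE_AA,3)
e=o['eef_pos']
circ(e,.029,e[2]-.0186,(0,255,0)); circ(e,.014,e[2]+.0514,(0,255,0)); circ((.4885,.3365),.020,.12,(255,0,0))
cv2.imwrite('pics/w5.png',cv2.resize(im[150:350,240:440],None,fx=3,fy=3,interpolation=cv2.INTER_NEAREST)[:,:,::-1])
E
```

```text
[0.488135   0.33589597 0.26071284]
screws [0.45026633 0.37681645] [0.52681098 0.37518914] 0.07656194504026016 centre [0.487725   0.33773047]
```

View pics/w5.png

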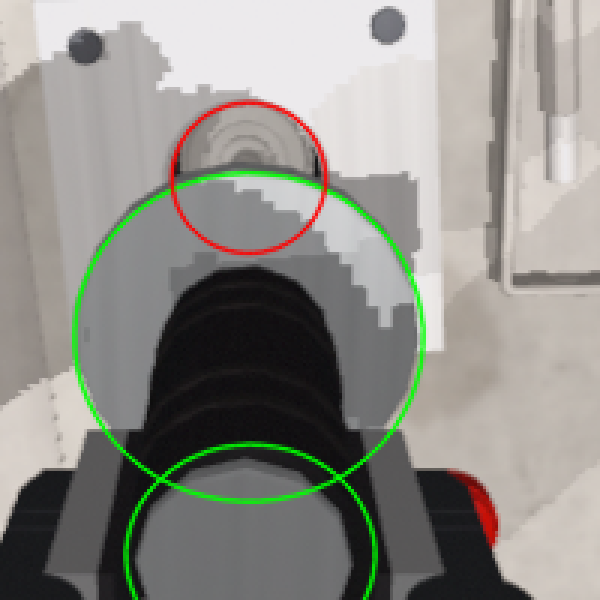

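The collar projection matches the image and sits within about 1 mm of the bore axis. I'll descend in stages.

```bash
python3 -m handwheel '[[[1,0,10],[0,0,0],1],[[1,0,25],[0,0,0],1],[[1,0,38],[0,0,0],1],[[1,0,44],[0,0,0],1],[[1,0,48],[0,0,0],1],[[1,0,52],[0,0,0],1],[[1,0,55],[0,0,0],1],[[1,0,58],[0,0,0],1],[[1,0,61],[0,0,0],1],[[1,0,64],[0,0,0],1],[[1,0,64],[0,0,0],1]]'
python3 -m handwheel '[[[0,0,3],[0,0,0],1],[[0,0,6],[0,0,0],1],[[0,0,9],[0,0,0],1],[[0,0,12],[0,0,0],1],[[0,0,15],[0,0,0],1],[[0,0,15],[0,0,0],1]]'
```

```text
t: 8.12
eef_pos: [0.49, 0.3387, 0.1997]
tool_rot: [-0.0, 0.739, 0.674, 0.003]
contact_force: [-2.4, -0.6, 10.4]
gripper_width: 0.287
t: 8.62
eef_pos: [0.49, 0.3389, 0.1848]
tool_rot: [-0.0, 0.739, 0.674, 0.003]
contact_force: [-1.6, -0.4, 10.6]
gripper_width: 0.287
```

```bash
python3 -m handwheel '[[[0,0,3],[0,0,0],1],[[0,0,6],[0,0,0],1],[[0,0,9],[0,0,0],1],[[0,0,12],[0,0,0],1],[[0,0,15],[0,0,0],1],[[0,0,18],[0,0,0],1],[[0,0,21],[0,0,0],1],[[0,0,24],[0,0,0],1],[[0,0,27],[0,0,0],1],[[0,0,30],[0,0,0],1],[[0,0,33],[0,0,0],1],[[0,0,33],[0,0,0],1]]'
python3 - <<'E'
from h import *
p,K,M=cam('scene'); a=p['frame'][130:330,180:380]
for t in('cap_mid','drift_grip'):
    for r in viewer.search_frame(p,t)[:4]: print(t,round(r['score'],2),np.round(r['rect'],1))
cv2.imwrite('pics/s2.png',cv2.resize(a,(600,600),interpolation=cv2.INTER_CUBIC)[:,:,::-1])
E
```

```text
t: 9.62
eef_pos: [0.4877, 0.3368, 0.1477]
tool_rot: [0.0, 0.739, 0.674, -0.001]
contact_force: [0.2, 0.0, -2.1]
gripper_width: 0.291
cap_mid 0.72 [295.4 272.4  17.   20.9]
cap_mid 0.67 [328.  274.5   6.6  14.7]
drift_grip 0.98 [257.1 195.1  30.5  41.1]
```

View pics/s2.png

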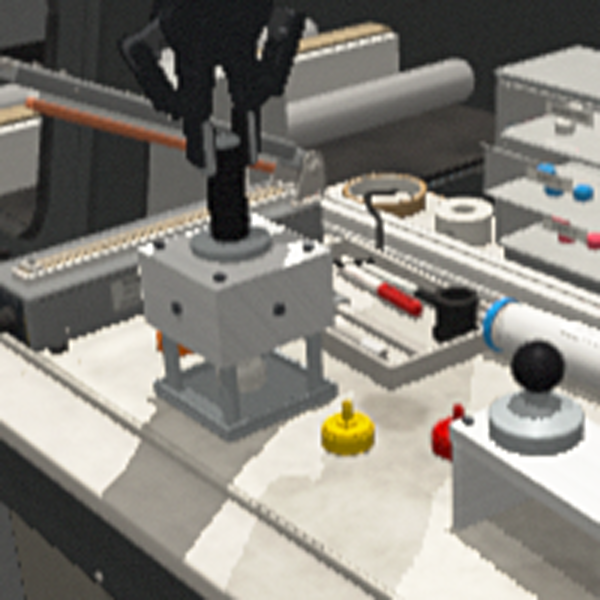

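The white cap is now under the block on the catch plate, at crop (250,375). The collar is almost on the block, so I'll lower the last bit.

```bash
python3 -m handwheel '[[[0,0,1],[0,0,0],1],[[0,0,2],[0,0,0],1],[[0,0,2],[0,0,0],1],[[0,0,2],[0,0,0],1]]'
python3 - <<'E'
from h import *
p,K,M=cam('scene')
for z in(.120,.128,.147,.198):print(z,(proj(K,M,[.488,.3368,z])-[180,130])*3)
E
```

```text
t: 10.1
eef_pos: [0.4883, 0.3372, 0.1467]
tool_rot: [0.0, 0.739, 0.674, 0.0]
contact_force: [-0.7, 0.2, -1.2]
gripper_width: 0.288
0.12 [233.57319929 248.01360656]
0.128 [232.72204095 237.66513627]
0.147 [230.67385908 212.76313108]
0.198 [224.98317356 143.57519321]
```

```bash
python3 -m handwheel '[[[0,0,1],[0,0,0],1],[[0,0,1],[0,0,0],1],[[0,0,1],[0,0,0],1]]'; python3 -m handwheel '[[[0,0,1],[0,0,0],1],[[0,0,1],[0,0,0],1],[[0,0,1],[0,0,0],1]]'
```

```text
t: 10.4
eef_pos: [0.4886, 0.3373, 0.1466]
tool_rot: [-0.0, 0.739, 0.674, 0.001]
contact_force: [-1.2, -1.4, 5.4]
gripper_width: 0.291
t: 10.65
eef_pos: [0.4887, 0.3373, 0.1465]
tool_rot: [-0.0, 0.739, 0.674, 0.001]
contact_force: [-3.4, -3.5, 12.5]
gripper_width: 0.296
```

The collar is seated: the force rises while z stays put. I'll relax, open and retreat.

```bash
python3 -m handwheel '[[[0,0,-2],[0,0,0],1],[[0,0,-2],[0,0,0],-0.2],[[0,0,-2],[0,0,0],-1],[[0,0,-2],[0,0,0],-1],[[0,0,-2],[0,0,0],-1],[[0,0,-2],[0,0,0],-1],[[0,0,-2],[0,0,0],-1],[[0,0,-2],[0,0,0],-1],[[0,0,-2],[0,0,0],-1],[[0,0,-15],[0,0,0],-1],[[0,0,-35],[0,0,0],-1],[[0,0,-70],[0,0,0],-1],[[0,0,-110],[0,0,0],-1],[[0,0,-150],[0,0,0],-1],[[0,0,-180],[0,0,0],-1],[[0,0,-180],[0,0,0],-1],[[0,0,-180],[0,0,0],-1],[[0,0,-180],[0,0,0],-1]]'
python3 - <<'E'
from h import *
p,K,M=cam('scene'); a=p['frame'][170:290,200:320]
q,_,_=cam('wrist'); b=q['frame'][100:300,220:420]
print([(round(r['score'],2),np.round(r['rect'],1)) for r in viewer.search_frame(p,'drift_grip')[:1]])
cv2.imwrite('pics/s3.png',np.hstack([cv2.resize(i,(400,400),interpolation=cv2.INTER_CUBIC) for i in(a,b)])[:,:,::-1])
E
```

```text
t: 12.15
eef_pos: [0.4877, 0.3369, 0.3239]
tool_rot: [-0.0, 0.739, 0.674, -0.0]
contact_force: [-0.3, -1.0, -1.2]
gripper_width: 1.002
[(0.88, array([257.4, 194.4,  29.1,  44.7]))]
```

View pics/s3.png

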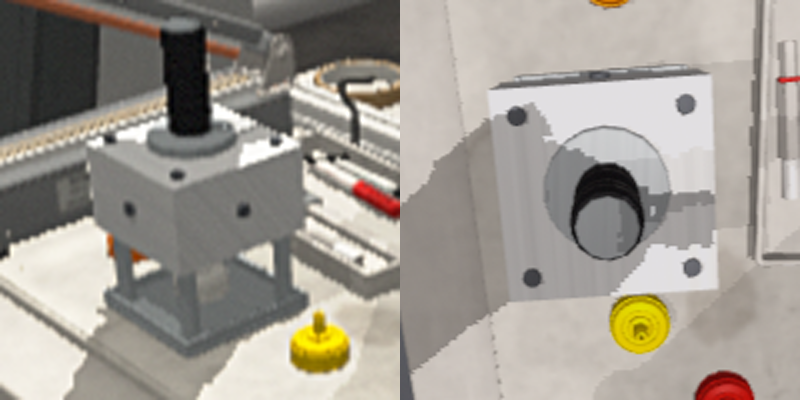

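```bash
python3 - <<'E'
from h import *
p,K,M=cam('scene')
for z in(.004,.021,.038,.054,.06):print(z,(proj(K,M,[.488,.3368,z])-[200,170])/.3)
print(p['frame'][245:264:2,263])
bot.hand_in(); print(readout.get_obs()['t'])
E
```

```text
0.004 [205.79529991 299.51685981]
0.021 [203.98590335 277.51803086]
0.038 [202.14795526 255.17206962]
0.054 [200.39143035 233.81605964]
0.06 [199.72593862 225.72494303]
[[119 118 115]
 [116 114 113]
 [123 121 114]
 [136 135 125]
 [136 135 127]
 [123 121 114]
 [117 116 111]
 [121 120 111]
 [102 105 105]
 [106 109 107]]
the job is handed in; nothing more can be done
the job is handed in; nothing more can be done
```

The cap is out and the job is handed in at about 12 s of the 43 s. I took the drift from the rack and pushed the cap down through the bore (about 13 N). I left the drift standing in the bore, then opened the gripper and retreated clear.

**Last checks:**
- **Cap:** the white cap shows under the block on the catch plate, where its position was predicted, between 4 and 38 mm above the bench.
- **Drift:** its collar is flat and centred on the block. On seating, the force rose to 12.5 N while the height held at the value expected for the collar on the block. It still stood after release.
- **Tamper:** I never touched it, and it still stood on the rack in a wider picture taken just before the drift was seated.

**Disagreements:**
- The top camera put the bore about 3 mm from where the wrist camera did. I used the wrist value, and the shank went in freely.
- In one scene picture the fingertips looked higher on the grip than calculated. The drift's own position matched the calculation, so I went on.

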